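Scrape the moulding chips off the mould plate into the chip tray

TASK

Take the scraper block from its rest and wipe all four loose chips off the ground steel plate into the chip tray at its end; clear the chips with the scraper, never with the gripper. Then stand the scraper back upright and square on its rest, wholly on the block between the end stops, and let go. Leave the other things lying on the bench where they are.

Things in the scene. Friction and masses are not known exactly. Their poses are not given: they have to be found in the camera images.
- plate: Fixed ground-steel mould plate, 200 mm (its x) by 230 mm (its y), flat and without rims, top face 36 mm above the bench. Origin at the centre of its underside on the bench, z up. The chip tray stands at one of its y ends, the scraper rest at the other; which is where varies.
- tray: Fixed open grey sheet-metal chip tray against one y end of the plate, 2 mm gap, turned like the plate. Outside 236 mm (x) by 112 mm (y), walls 3 mm thick and 30 mm high all round (6 mm lower than the plate's top), floor 4 mm thick. Its centre lies 173 mm from the plate's centre along the plate's y. Origin at the centre of its underside on the bench.
- rest: Fixed wooden rest block for the scraper beyond the plate's other y end (23 mm gap), turned like the plate: 170 mm (x) by 70 mm (y), flat top 30 mm above the bench, with a 10 mm high, 12 mm thick end stop at each x end (146 mm clear between them). Its centre lies 173 mm from the plate's centre. Origin at the centre of its underside on the bench.
- scraper_center (a point): Scraper block standing on its rest, 85 mm high overall, about 0.2 kg. Its blade block is 120 mm long (its x), 26 mm thick (its y) and 20 mm high, with a flat underside with a white plastic wiping edge; on it stands a centred wooden grip, 70 mm (x) by 22 mm (y), from 20 to 85 mm above the underside. This point is at its centre, 42.5 mm above the underside; z up when standing. Grasp the wooden grip across its 22 mm from above.
- chip0_center (a point): Loose red plastic moulding chip lying on the plate: straight runner stub with two round bosses, 58 x 14 x 13 mm, 14 g. The point is near its middle, 6 mm above its underside. At the start all four chips lie within 90 mm of the plate's centre along each plate axis.
- chip1_center (a point): Loose red plastic moulding chip lying on the plate: L-shaped offcut, 50 x 34 x 11 mm, 14 g. The point is near its middle, 6 mm above its underside. At the start all four chips lie within 90 mm of the plate's centre along each plate axis.
- chip2_center (a point): Loose red plastic moulding chip lying on the plate: cross-shaped runner offcut, 54 x 38 x 10 mm, 14 g. The point is near its middle, 6 mm above its underside. At the start all four chips lie within 90 mm of the plate's centre along each plate axis.
- chip3_center (a point): Loose red plastic moulding chip lying on the plate: flat tab with a round stub on it, 46 x 32 x 8 mm (16 mm at the stub), 14 g. The point is near its middle, 6 mm above its underside. At the start all four chips lie within 90 mm of the plate's centre along each plate axis.
- brush_grip (a point): Loose 200 mm paint brush lying on the bench on the robot's side of the plate (bystander); the point is on its handle.
- wrench_grip (a point): Loose 160 mm steel wrench lying on the bench beyond the plate (bystander); the point is on its handle.
- wrench2_grip (a point): Loose 120 mm steel wrench lying on the bench to the right (bystander); the point is on its handle.
- bar_top (a point): Loose square steel bar, 20 x 200 x 20 mm, on the bench to the left (bystander); the point is at its centre.

How it is judged (in metres and radians):
On the way, in this order (a step that is already met when the one before it is completed fails the run):
1. the scraper is lifted off its rest in the gripper (z of scraper_center in the frame of rest above 0.085 m and contact force between the fingers and scraper above 1 N), for 0.1 s.
2. the held scraper pushes a chip (contact force between the fingers and scraper above 1 N and (contact force between scraper and chip0 above 0.02 N or contact force between scraper and chip1 above 0.02 N or contact force between scraper and chip2 above 0.02 N or contact force between scraper and chip3 above 0.02 N)).
3. all four chips are in the tray, the scraper still in the gripper (x of chip0_center in the frame of tray between -0.115 and 0.115 m and y of chip0_center in the frame of tray between -0.054 and 0.054 m and z of each of chip0_center, chip1_center, chip2_center, chip3_center in the frame of tray below 0.036 m and x of chip1_center in the frame of tray between -0.115 and 0.115 m and y of chip1_center in the frame of tray between -0.054 and 0.054 m and x of chip2_center in the frame of tray between -0.115 and 0.115 m and y of chip2_center in the frame of tray between -0.054 and 0.054 m and x of chip3_center in the frame of tray between -0.115 and 0.115 m and y of chip3_center in the frame of tray between -0.054 and 0.054 m and contact force between the fingers and scraper above 1 N), for 0.1 s.
At the end, for the whole second after the job is handed in: All four chips lie inside the chip tray (centres between its walls and below 36 mm above the bench); the scraper stands upright (within 7 degrees) on its rest, its centre within 20 mm of the rest's centre lengthwise and 22 mm across, turned within 17 degrees of it, released; everything at rest (x of chip0_center in the frame of tray between -0.115 and 0.115 m and y of chip0_center in the frame of tray between -0.054 and 0.054 m and z of each of chip0_center, chip1_center, chip2_center, chip3_center in the frame of tray below 0.036 m and x of chip1_center in the frame of tray between -0.115 and 0.115 m and y of chip1_center in the frame of tray between -0.054 and 0.054 m and x of chip2_center in the frame of tray between -0.115 and 0.115 m and y of chip2_center in the frame of tray between -0.054 and 0.054 m and x of chip3_center in the frame of tray between -0.115 and 0.115 m and y of chip3_center in the frame of tray between -0.054 and 0.054 m and x of scraper_center in the frame of rest between -0.02 and 0.02 m and y of scraper_center in the frame of rest between -0.022 and 0.022 m and z of scraper_center in the frame of rest between 0.068 and 0.077 m and angle between scraper_center's own z axis and vertical below 0.12 rad and angle between the x axis of scraper_center and the x axis of rest, either way round below 0.3 rad and linear speed of each of scraper, chip0, chip1, chip2, chip3 below 0.02 m/s and contact force between the fingers and scraper below 0.1 N); the robot touches nothing.
It fails at once if a chip is touched by the gripper or the arm (contact force between any of the fingers, the arm and chip0 above 0.1 N or contact force between any of the fingers, the arm and chip1 above 0.1 N or contact force between any of the fingers, the arm and chip2 above 0.1 N or contact force between any of the fingers, the arm and chip3 above 0.1 N).
It fails at once if a bystander (brush, either wrench, steel bar) is shifted by more than 40 mm (distance of any of brush_grip, wrench_grip, wrench2_grip, bar_top from where it was at the start of the episode above 0.04 m).
It also fails if it takes over 61 s, if anything falls off the work surface, if the arm or the gripper's body presses on something with over 40 N, if the wrist force passes 120 N, or if a joint passes its speed limit or range.

ROBOT

A 6-joint arm with a two-finger parallel gripper is mounted at the origin on the work surface. World frame = base frame: x ahead of the robot, y to its left, z up, the work surface at z = 0. Lengths are in m, angles in degrees, forces in N, time in s.
With the tool pointing down it reaches from about 0.3 to 0.75 m from the base axis. Payload 8.5 kg.
Tool frame: the origin (TCP) lies midway between the tips of the shut fingers; the grasp point (between the pads) lies 19 mm behind it (env.hold_point_z is the distance from the TCP to the grasp point, in m); z points along the fingers, y is the line along which they close (so a half turn about z gives the same grasp; the last joint's range is limited). The gripper opens to 85 mm and grips with 20 to 120 N. Pads are 22 mm wide; open, the fingers measure 114 mm over their backs; the gripper's body (76 mm by 85 mm) begins 54 mm behind the grasp point. The pads swing forward as they close: fully open they stand 13 mm farther back than shut.
Start: joints at [-87.279, 21.807, 74.336, -0, 83.858, -12.336], TCP at [0.143, -0.531, 0.231] pointing down, gripper open.
Joint ranges: [-178.18, 178.18], [-50.72, 133.34], [12.68, 142.11], [-81.47, 261.47], [9.98, 163.14], [-165.26, 165.26]. Speed limits (degrees/s): [136.94, 136.94, 180, 180, 180, 180].

INTERFACE

Orientations are given as a 3x3 rotation matrix whose columns are the frame's x, y, z axes.
In Python, from rig import observe, get_image, camera_info, env gives the robot as it stands.
- The arm moves only by the tool drive_tool, never from a script. Its arguments are lists of equal length, an entry for each row: "offset": the shift along the tool's x, y, z in units of 40 mm (1.0 is 40 mm), a list of three; "turn": the turn, a rotation vector about the tool's x, y, z in units of 6 degrees (1.0 is 6 degrees), a list of three; "hand": the opening, from 0 (shut) to 1 (fully open). A call has exactly 10 rows; each row shifts and turns the commanded pose from where the row before left it, along the tool's axes as they then stand; what a row does not reach is not made up. A row lasts 1/8 s, in which the tool goes at most 62.5 mm and 10.7 degrees, less where a joint would pass 70% of its speed; a pose out of reach is approached as far as the arm can. A call is refused whole if a number of a shift passes 1 or a number of a turn 1, either way. A call with a gripper value outside its range is refused whole. The fingers move at their own pace and stop on an object; "newtons" is the grip in N (left out, the last holds). Time passes only in rows, so rows that do not move let the fingers close, or fill a call up. It gives the time, the measured TCP pose, the force, the opening and the grip force at its end, in the units of the state.
- observe(): the state, without advancing time (a new reading comes with each control period).
- get_image(name): name is "side" or "top" or "wrist"; returns the picture (384x512x3 uint8, blue, green, red); there is no depth.
- camera_info(name): a dict with "fx", "fy", "cx", "cy" (pixels), "k1" (the pictures are not rectified: a ray, as slopes to the right and down, at radius r is drawn at 1 + k1 r^2 times it, then the intrinsics apply), "world_to_cam" (4x4, takes a point from world to camera coordinates). Camera axes: x right, y down, z forward; pixel columns grow to the right and rows downward; lengths in m; the calibration is good to about 2 mm. A picture is of the moment at which its call begins: read the wrist's pose just before it. camera_info takes no time and is no camera call; for the wrist camera it gives the pose at the moment of the call.
- env.close_job(): hands the job in; it is judged then, once.
The state is a dict: "time_s": time; "q": joint angles; "qvel": joint speeds; "joint_efforts": joint torques, N m; "position": TCP position; "tool_rot": TCP orientation; "ft_force": force on the tool from outside, world axes, zero at the start; "wrist_torque": the same for the moment, N m; "grip_width": finger opening in m; "gripper_force": force on a finger pad.
Only numpy, scipy, OpenCV 4.12 (cv2) and the standard library are available. Lean on these libraries where they do the work, as an engineer would, in place of code of your own. Each camera call takes 0.05 s, during which the arm holds its last target. There are 200 camera calls.

## Working session

There is one attempt and no reset: what is moved stays moved. The work goes in short steps, Python scripts to look and compute and a tool call to move; the robot and the scene stay as the last step left them, time stands still between calls to the robot, and variables do not carry over. Pictures are saved under pics/ and viewed, at most 10 in all, crops included, and the job is handed in when it is done.

Besides the shell and the picture viewer there is one more tool, called after "Call:" in YAML: its name, and indented under it one key for each argument. drive_tool: Moves the arm, as the interface text tells. Its arguments: {"type":"object","properties":{"offset":{"type":"array"},"turn":{"type":"array"},"hand":{"type":"array"},"newtons":{"type":"number"}},"required":["offset","turn","hand"]}

```bash
mkdir -p pics; python3 - <<'E'
from rig import observe,get_image,camera_info,env
import cv2,numpy as np
s=observe();print(s['time_s'],s['position'],np.round(s['tool_rot'],3).tolist(),env.hold_point_z)
for n in('top','side'):
    im=get_image(n);cv2.imwrite(f'pics/{n}0.png',im);c=camera_info(n);print(n,{k:(np.round(v,4).tolist()) for k,v in c.items()})
E
```

```text
0.0 [ 0.14287158 -0.53080429  0.23070274] [[0.966, 0.26, -0.0], [0.26, -0.966, 0.001], [0.0, -0.001, -1.0]] 0.0187
top {'fx': 393.5677, 'fy': 393.5677, 'cx': 259.0461, 'cy': 192.2746, 'k1': -0.1368, 'world_to_cam': [[-0.0273, -0.9992, -0.0277, 0.0345], [-0.9883, 0.0311, -0.1495, 0.5633], [0.1503, 0.0233, -0.9884, 1.3123], [0.0, 0.0, 0.0, 1.0]]}
side {'fx': 484.0407, 'fy': 484.0407, 'cx': 249.0218, 'cy': 189.6022, 'k1': -0.01, 'world_to_cam': [[-0.9543, -0.2987, 0.0067, 0.5363], [-0.2118, 0.6603, -0.7205, 0.1662], [0.2108, -0.689, -0.6934, 1.1989], [0.0, 0.0, 0.0, 1.0]]}
```

View pics/top0.png

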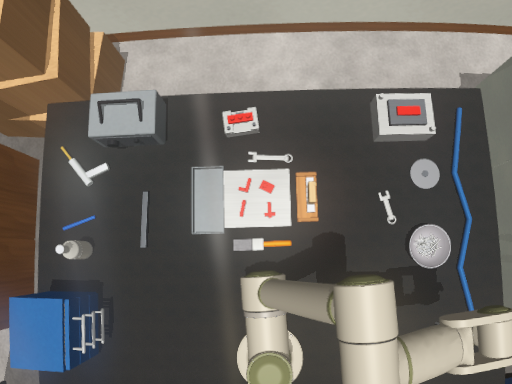

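View pics/side0.png

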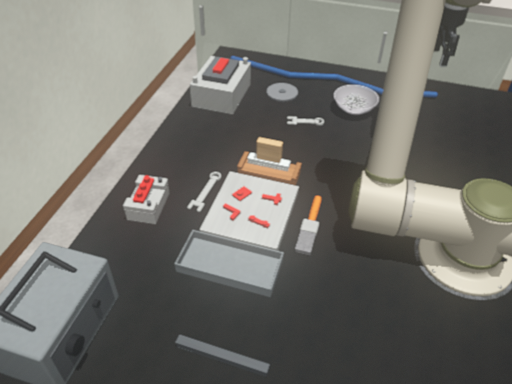

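The top view shows the white plate at about columns 223–291 and rows 169–227. The tray is on its left (+y), the rest and scraper are on its right near (307,197), and the brush is below at (262,244). The side view shows the grip upright at (269,150).

```bash
cat > h.py <<'E'
import cv2,numpy as np
from rig import observe,get_image,camera_info
def rays(c,px):
    K=np.array([[c['fx'],0,c['cx']],[0,c['fy'],c['cy']],[0,0,1]])
    u=cv2.undistortPoints(np.float64(px).reshape(-1,1,2),K,np.array([c['k1'],0,0,0.]))[:,0]
    M=np.array(c['world_to_cam']);R=M[:3,:3]
    return -R.T@M[:3,3],np.c_[u,np.ones(len(u))]@R
def onz(c,px,z):
    o,d=rays(c,px);return (o+d*((z-o[2])/d[:,2])[:,None])
def redchips(c,im,z=0.042):
    h=cv2.cvtColor(im,cv2.COLOR_BGR2HSV)
    m=(((h[...,0]<8)|(h[...,0]>172))&(h[...,1]>130)&(h[...,2]>90)).astype(np.uint8)
    out=[]
    for k in cv2.findContours(m,0,2)[0]:
        if cv2.contourArea(k)<12: continue
        p=onz(c,k.reshape(-1,2),z);out.append((p[:,:2].min(0),p[:,:2].max(0),cv2.contourArea(k)))
    return out
E
python3 - <<'E'
from h import *
im=cv2.imread('pics/top0.png');c=camera_info('top')
h=cv2.cvtColor(im,cv2.COLOR_BGR2HSV)
m=np.zeros(h.shape[:2],np.uint8);roi=(slice(160,236),slice(222,294))
w=(im.min(2)>150)|((h[...,1]>130)&((h[...,0]<8)|(h[...,0]>172)))
m[roi]=w[roi]
k=max(cv2.findContours(m,0,2)[0],key=cv2.contourArea)
P=onz(c,cv2.convexHull(k).reshape(-1,2),.036)[:,:2].astype(np.float32)
print('plate',cv2.minAreaRect(P*1000))
for a,b,A in redchips(c,im):
    if a[0]>.3 and b[0]<.75 and abs(a[1])<.3: print('chip',np.round(a,3),np.round(b,3),A)
cv2.imwrite('pics/crop.png',np.hstack([cv2.resize(im[160:240,260:330],None,fx=7,fy=7,interpolation=2)[:, :],]))
s=cv2.imread('pics/side0.png');cv2.imwrite('pics/crop2.png',cv2.resize(s[125:190,230:310],None,fx=8,fy=8,interpolation=2))
E
```

```text
plate ((539.94287109375, 28.93175506591797), (236.6541290283203, 220.30128479003906), 89.2158203125)
chip [ 0.481 -0.031] [ 0.529 -0.   ] 39.5
chip [0.487 0.07 ] [0.539 0.085] 25.5
chip [ 0.564 -0.031] [0.603 0.014] 79.5
chip [0.57  0.048] [0.615 0.087] 35.5
```

View pics/crop.png

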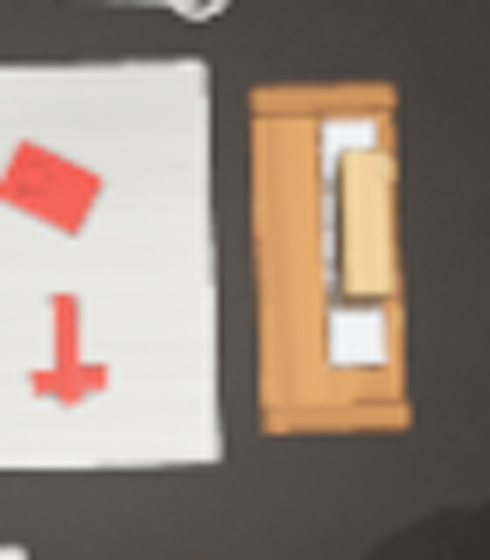

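View pics/crop2.png

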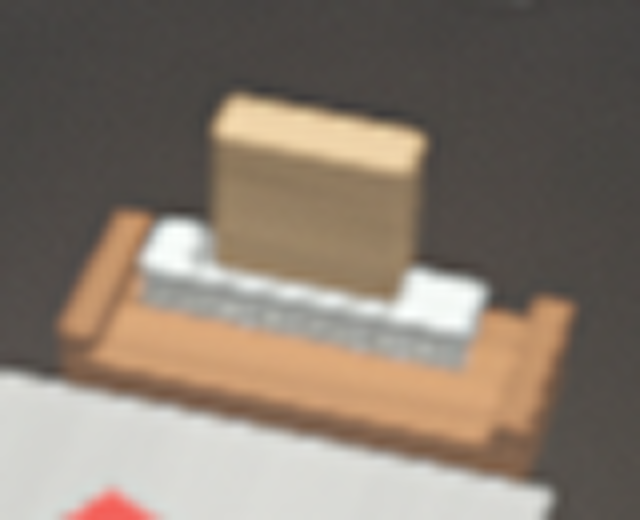

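The crops show the scraper upright on the rest, with the blade's top corners near (306,177), (314,177), (315,212) and (307,212) in the top image. The rest's stop corners are near (296,173) and (318,221).

```bash
python3 - <<'E'
from h import *
c=camera_info('top');cs=camera_info('side')
T=lambda l:np.array(l)/7.+[260-.43,160-.43]
S=lambda l:np.array(l)/8.+[230-.44,125-.44]
def show(n,P):print(n,np.round(P[:,:2],4).tolist(),'mean',np.round(P[:,:2].mean(0),4))
show('plateR',onz(c,T([(207,62),(218,460)]),.036))
show('rest',onz(c,T([(250,88),(395,85),(410,428),(265,432)]),.04))
show('blade',onz(c,T([(322,120),(376,122),(386,364),(330,366)]),.05))
show('grip',onz(c,T([(345,150),(393,152),(400,297),(343,296)]),.115))
show('grip side',onz(cs,S([(236,93),(427,132),(416,173),(215,132)]),.115))
show('blade side',onz(cs,S([(160,222),(488,284),(470,338),(140,264)]),.05))
im=cv2.imread('pics/top0.png')
for r in (180,195,205,220): print(r,im[r,215:230].min(1).tolist(),im[r,284:296].min(1).tolist())
for x in (240,255,285): print(x,im[162:176,x].min(1).tolist(),im[220:234,x].min(1).tolist())
E
```

```text
plateR [[0.6459, -0.0892], [0.4477, -0.087]] mean [ 0.5468 -0.0881]
rest [[0.6312, -0.1098], [0.6305, -0.1819], [0.46, -0.1809], [0.4603, -0.1102]] mean [ 0.5455 -0.1457]
blade [[0.6121, -0.1438], [0.6102, -0.1703], [0.4907, -0.1695], [0.4906, -0.1423]] mean [ 0.5509 -0.1565]
grip [[0.5852, -0.1476], [0.5835, -0.1699], [0.5153, -0.1699], [0.5166, -0.1434]] mean [ 0.5502 -0.1577]
grip side [[0.585, -0.1653], [0.5158, -0.1645], [0.5137, -0.1414], [0.5857, -0.1419]] mean [ 0.55   -0.1533]
blade side [[0.6123, -0.1649], [0.4904, -0.1677], [0.4894, -0.1373], [0.6121, -0.1401]] mean [ 0.5511 -0.1525]
180 [173, 173, 174, 174, 174, 175, 175, 168, 195, 223, 219, 219, 219, 219, 220] [220, 221, 221, 221, 224, 190, 73, 73, 73, 75, 73, 70]
195 [175, 177, 178, 177, 177, 177, 178, 170, 175, 207, 223, 224, 224, 224, 224] [225, 225, 226, 225, 226, 210, 153, 79, 78, 78, 77, 75]
205 [179, 179, 179, 179, 179, 180, 181, 181, 188, 210, 226, 226, 226, 227, 227] [228, 229, 229, 229, 229, 231, 197, 79, 80, 79, 78, 78]
220 [178, 179, 180, 181, 181, 182, 183, 182, 170, 186, 225, 225, 226, 226, 227] [230, 231, 231, 231, 231, 232, 203, 122, 78, 78, 76, 77]
240 [71, 72, 72, 73, 74, 73, 74, 93, 166, 218, 219, 220, 219, 220] [228, 230, 229, 230, 227, 229, 225, 185, 84, 81, 80, 80, 79, 78]
255 [116, 74, 74, 74, 74, 74, 76, 148, 225, 218, 219, 220, 218, 219] [227, 229, 229, 229, 228, 230, 218, 105, 82, 82, 82, 81, 81, 81]
285 [72, 70, 70, 71, 70, 71, 131, 211, 216, 216, 218, 217, 216, 216] [231, 230, 232, 231, 230, 217, 132, 79, 78, 78, 77, 77, 77, 77]
```

Call:
drive_tool:
  offset:
    - [0, 0, 0]
    - [0, 0, 0]
    - [0, 0, 0]
    - [0.7, -0.65, 0]
    - [0.7, -0.65, 0]
    - [0.7, -0.65, 0]
    - [0.7, -0.65, 0]
    - [0.7, -0.65, 0]
    - [0.7, -0.65, 0]
    - [0.7, -0.65, 0]
  turn:
    - [0, 0, 1]
    - [0, 0, 1]
    - [0, 0, 0.52]
    - [0, 0, 0]
    - [0, 0, 0]
    - [0, 0, 0]
    - [0, 0, 0]
    - [0, 0, 0]
    - [0, 0, 0]
    - [0, 0, 0]
  hand: [1, 1, 1, 1, 1, 1, 1, 1, 1, 1]
  newtons: 60

```text
time_s: 1.35
position: [0.3398, -0.3483, 0.2311]
tool_rot: [[1.0, -0.001, -0.0], [-0.001, -1.0, 0.0], [-0.0, -0.0, -1.0]]
ft_force: [-0.4, 0.1, 0.2]
grip_width: 0.0854
gripper_force: 0.0
```

Call:
drive_tool:
  offset:
    - [0.65, -0.6, 0]
    - [0.65, -0.6, 0]
    - [0.65, -0.6, 0]
    - [0.65, -0.6, 0]
    - [0.65, -0.6, 0]
    - [0.65, -0.6, 0]
    - [0.65, -0.6, 0]
    - [0.65, -0.6, 0]
    - [0, 0, 0.5]
    - [0, 0, 0]
  turn:
    - [0, 0, 0]
    - [0, 0, 0]
    - [0, 0, 0]
    - [0, 0, 0]
    - [0, 0, 0]
    - [0, 0, 0]
    - [0, 0, 0]
    - [0, 0, 0]
    - [0, 0, 0]
    - [0, 0, 0]
  hand: [1, 1, 1, 1, 1, 1, 1, 1, 1, 1]

```text
time_s: 2.6
position: [0.5467, -0.157, 0.2098]
tool_rot: [[1.0, -0.001, -0.003], [-0.001, -1.0, 0.002], [-0.003, -0.002, -1.0]]
ft_force: [-0.7, -0.2, -0.2]
grip_width: 0.0856
gripper_force: 0.0
```

```bash
python3 - <<'E'
from h import *
s=observe();c=camera_info('wrist');im=get_image('wrist');cv2.imwrite('pics/w1.png',im);print(s['position'])
E
```

```text
[ 0.54672192 -0.15695212  0.20981055]
```

View pics/w1.png

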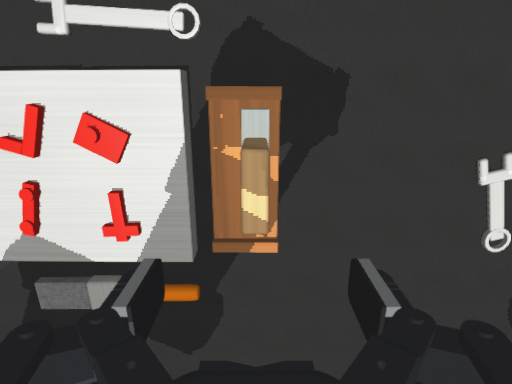

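The wrist view shows the grip at columns 244–269 and rows 138–233, the rest stops at (207–281, 87) and (213–278, 252), and all four chips at the left.

```bash
python3 - <<'E'
from h import *
c=camera_info('wrist');print(np.round(rays(c,[(0,0)])[0],3))
print('stops .04',np.round(onz(c,[(207,87),(281,87),(278,252),(213,252)],.04)[:,:2],4).tolist())
print('grip .115',np.round(onz(c,[(244,138),(269,138),(269,233),(244,233)],.115)[:,:2],4).tolist())
print('blade .05',np.round(onz(c,[(241,109),(269,109)],.05)[:,:2],4).tolist())
print('plate .036',np.round(onz(c,[(187,70),(197,262)],.036)[:,:2],4).tolist())
for a,b,A in redchips(c,cv2.imread('pics/w1.png')): print(np.round(a,3),np.round(b,3))
E
```

```text
[ 0.628 -0.158  0.353]
stops .04 [[0.6309, -0.1135], [0.6308, -0.1815], [0.4615, -0.1822], [0.4616, -0.1117]]
grip .115 [[0.5946, -0.1497], [0.5946, -0.168], [0.5185, -0.1689], [0.5185, -0.1487]]
blade .05 [[0.6118, -0.1449], [0.6117, -0.1703]]
plate .036 [[0.6459, -0.0952], [0.4471, -0.0928]]
[ 0.477 -0.036] [0.532 0.004]
[0.483 0.062] [0.542 0.092]
[ 0.56  -0.037] [0.608 0.018]
[0.567 0.041] [0.617 0.092]
```

Call:
drive_tool:
  offset:
    - [0.1, 0, 0.5]
    - [0, 0, 0.6]
    - [0, 0, 0.6]
    - [0, 0, 0.6]
    - [0, 0, 0.6]
    - [0, 0, 0.5]
    - [0, 0, 0.25]
    - [0, 0, 0]
    - [0, 0, 0]
    - [0, 0, 0]
  turn:
    - [0, 0, 0]
    - [0, 0, 0]
    - [0, 0, 0]
    - [0, 0, 0]
    - [0, 0, 0]
    - [0, 0, 0]
    - [0, 0, 0]
    - [0, 0, 0]
    - [0, 0, 0]
    - [0, 0, 0]
  hand: [1, 1, 1, 1, 1, 1, 1, 1, 1, 1]

```text
time_s: 3.9
position: [0.5516, -0.1577, 0.0661]
tool_rot: [[1.0, -0.001, 0.001], [-0.001, -1.0, -0.001], [0.001, 0.001, -1.0]]
ft_force: [0.9, 0.1, -0.3]
grip_width: 0.0853
gripper_force: 0.0
```

Call:
drive_tool:
  offset:
    - [0, 0, 0]
    - [0, 0, 0]
    - [0, 0, 0]
    - [0, 0, 0]
    - [0, 0, 0]
    - [0, 0, 0]
    - [0, 0, 0]
    - [0, 0, 0]
    - [0, 0, 0]
    - [0, 0, 0]
  turn:
    - [0, 0, 0]
    - [0, 0, 0]
    - [0, 0, 0]
    - [0, 0, 0]
    - [0, 0, 0]
    - [0, 0, 0]
    - [0, 0, 0]
    - [0, 0, 0]
    - [0, 0, 0]
    - [0, 0, 0]
  hand: [0.6, 0.3, 0, 0, 0, 0, 0, 0, 0, 0]
  newtons: 60

```text
time_s: 5.15
position: [0.5513, -0.1576, 0.0653]
tool_rot: [[1.0, -0.001, -0.0], [-0.001, -1.0, 0.0], [-0.0, -0.0, -1.0]]
ft_force: [0.3, -0.4, -2.2]
grip_width: 0.0213
gripper_force: 63.7
```

Call:
drive_tool:
  offset:
    - [0, 0, -0.35]
    - [0, 0, -0.5]
    - [0, 0, -0.5]
    - [-0.3, -0.5, 0]
    - [-0.4, -0.6, 0]
    - [-0.4, -0.7, 0]
    - [-0.3, -0.6, 0]
    - [0, 0, 0.4]
    - [0, 0, 0.4]
    - [0, 0, 0]
  turn:
    - [0, 0, 0]
    - [0, 0, 0]
    - [0, 0, 0]
    - [0, 0, 0]
    - [0, 0, 0]
    - [0, 0, 0]
    - [0, 0, 0]
    - [0, 0, 0]
    - [0, 0, 0]
    - [0, 0, 0]
  hand: [0, 0, 0, 0, 0, 0, 0, 0, 0, 0]

```text
time_s: 6.4
position: [0.4952, -0.0614, 0.0874]
tool_rot: [[1.0, -0.001, -0.001], [-0.001, -1.0, 0.0], [-0.001, -0.0, -1.0]]
ft_force: [1.3, 0.2, -0.9]
grip_width: 0.0211
gripper_force: 63.5
```

Call:
drive_tool:
  offset:
    - [0, 0, 0.2]
    - [0, 0, 0.18]
    - [0, 0, 0]
    - [0, 0, 0]
    - [0, -0.1, 0]
    - [0, -0.2, 0]
    - [0, -0.25, 0]
    - [0, -0.25, 0]
    - [0, -0.25, 0]
    - [0, -0.25, 0]
  turn:
    - [0, 0, 0]
    - [0, 0, 0]
    - [0, 0, 0]
    - [0, 0, 0]
    - [0, 0, 0]
    - [0, 0, 0]
    - [0, 0, 0]
    - [0, 0, 0]
    - [0, 0, 0]
    - [0, 0, 0]
  hand: [0, 0, 0, 0, 0, 0, 0, 0, 0, 0]

```text
time_s: 7.65
position: [0.4954, -0.0087, 0.0721]
tool_rot: [[1.0, -0.001, -0.0], [-0.001, -1.0, 0.0], [-0.0, -0.0, -1.0]]
ft_force: [0.8, -1.0, -1.7]
grip_width: 0.0219
gripper_force: 63.5
```

Call:
drive_tool:
  offset:
    - [0, -0.25, 0]
    - [0, -0.25, 0]
    - [0, -0.25, 0]
    - [0, -0.25, 0]
    - [0, -0.25, 0]
    - [0, -0.25, 0]
    - [0, -0.25, 0]
    - [0, -0.25, 0]
    - [0, -0.25, 0]
    - [0, -0.25, 0]
  turn:
    - [0, 0, 0]
    - [0, 0, 0]
    - [0, 0, 0]
    - [0, 0, 0]
    - [0, 0, 0]
    - [0, 0, 0]
    - [0, 0, 0]
    - [0, 0, 0]
    - [0, 0, 0]
    - [0, 0, 0]
  hand: [0, 0, 0, 0, 0, 0, 0, 0, 0, 0]

```text
time_s: 8.9
position: [0.4955, 0.0912, 0.0721]
tool_rot: [[1.0, -0.001, -0.0], [-0.001, -1.0, 0.0], [-0.0, -0.0, -1.0]]
ft_force: [0.6, 0.7, -1.4]
grip_width: 0.0217
gripper_force: 63.5
```

Call:
drive_tool:
  offset:
    - [0, -0.25, 0]
    - [0, -0.25, 0]
    - [0, -0.25, 0]
    - [0, -0.25, 0]
    - [0, -0.25, 0]
    - [0, -0.25, 0]
    - [0, -0.25, 0]
    - [0, -0.25, 0]
    - [0, 0, 0]
    - [0, 0, 0]
  turn:
    - [0, 0, 0]
    - [0, 0, 0]
    - [0, 0, 0]
    - [0, 0, 0]
    - [0, 0, 0]
    - [0, 0, 0]
    - [0, 0, 0]
    - [0, 0, 0]
    - [0, 0, 0]
    - [0, 0, 0]
  hand: [0, 0, 0, 0, 0, 0, 0, 0, 0, 0]

```text
time_s: 10.15
position: [0.4956, 0.1704, 0.0721]
tool_rot: [[1.0, -0.001, -0.0], [-0.001, -1.0, -0.0], [-0.0, 0.0, -1.0]]
ft_force: [0.9, -0.8, -3.0]
grip_width: 0.0215
gripper_force: 63.5
```

```bash
python3 - <<'E'
from h import *
a=get_image('top')[150:250,180:330];b=get_image('side')[150:300,160:320]
cv2.imwrite('pics/p1.png',np.hstack([cv2.resize(a,(420,280)),cv2.resize(b,(300,280))]))
E
```

```text
(no output)
```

View pics/p1.png

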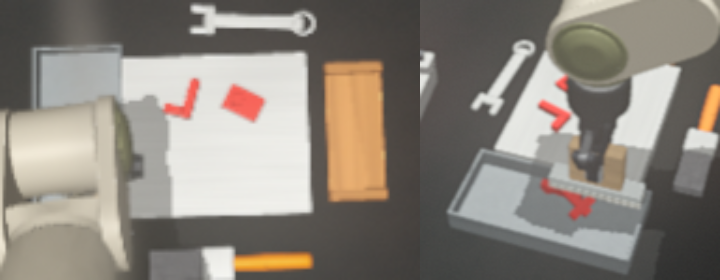

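The first pass put two chips in the tray, and the other two haven't moved. Next is the second pass.

Call:
drive_tool:
  offset:
    - [0, 0, -0.4]
    - [0, 0, -0.5]
    - [0.2, 0.4, -0.3]
    - [0.4, 0.8, 0]
    - [0.4, 0.9, 0]
    - [0.4, 0.9, 0]
    - [0.4, 0.9, 0]
    - [0.4, 0.9, 0]
    - [0.4, 0.9, 0]
    - [0.14, 0.06, 0]
  turn:
    - [0, 0, 0]
    - [0, 0, 0]
    - [0, 0, 0]
    - [0, 0, 0]
    - [0, 0, 0]
    - [0, 0, 0]
    - [0, 0, 0]
    - [0, 0, 0]
    - [0, 0, 0]
    - [0, 0, 0]
  hand: [0, 0, 0, 0, 0, 0, 0, 0, 0, 0]

```text
time_s: 11.5
position: [0.6055, -0.0635, 0.1196]
tool_rot: [[1.0, -0.005, -0.0], [-0.005, -1.0, -0.0], [-0.0, 0.0, -1.0]]
ft_force: [-0.3, -0.5, -1.8]
grip_width: 0.0212
gripper_force: 63.4
```

Call:
drive_tool:
  offset:
    - [0, 0, 0]
    - [0, 0, 0.4]
    - [0, 0, 0.4]
    - [0, 0, 0.2]
    - [0, 0, 0]
    - [0, 0, 0]
    - [0, 0, 0]
    - [0, 0, 0]
    - [0, 0, 0]
    - [0, 0, 0]
  turn:
    - [0, 0, 0]
    - [0, 0, 0]
    - [0, 0, 0]
    - [0, 0, 0]
    - [0, 0, 0]
    - [0, 0, 0]
    - [0, 0, 0]
    - [0, 0, 0]
    - [0, 0, 0]
    - [0, 0, 0]
  hand: [0, 0, 0, 0, 0, 0, 0, 0, 0, 0]

```text
time_s: 12.75
position: [0.605, -0.06, 0.0802]
tool_rot: [[1.0, -0.001, 0.0], [-0.001, -1.0, -0.0], [0.0, 0.0, -1.0]]
ft_force: [-0.4, 0.2, -2.2]
grip_width: 0.0213
gripper_force: 63.4
```

Call:
drive_tool:
  offset:
    - [0, 0, 0.2]
    - [0, 0, 0]
    - [0, -0.1, 0]
    - [0, -0.2, 0]
    - [0, -0.25, 0]
    - [0, -0.25, 0]
    - [0, -0.25, 0]
    - [0, -0.25, 0]
    - [0, -0.25, 0]
    - [0, -0.25, 0]
  turn:
    - [0, 0, 0]
    - [0, 0, 0]
    - [0, 0, 0]
    - [0, 0, 0]
    - [0, 0, 0]
    - [0, 0, 0]
    - [0, 0, 0]
    - [0, 0, 0]
    - [0, 0, 0]
    - [0, 0, 0]
  hand: [0, 0, 0, 0, 0, 0, 0, 0, 0, 0]

```text
time_s: 14.0
position: [0.6051, 0.0127, 0.0721]
tool_rot: [[1.0, -0.001, 0.0], [-0.001, -1.0, 0.0], [0.0, -0.0, -1.0]]
ft_force: [-0.2, 0.0, -2.4]
grip_width: 0.0211
gripper_force: 63.5
```

Call:
drive_tool:
  offset:
    - [0, -0.25, 0]
    - [0, -0.25, 0]
    - [0, -0.25, 0]
    - [0, -0.25, 0]
    - [0, -0.25, 0]
    - [0, -0.25, 0]
    - [0, -0.25, 0]
    - [0, -0.25, 0]
    - [0, -0.25, 0]
    - [0, -0.25, 0]
  turn:
    - [0, 0, 0]
    - [0, 0, 0]
    - [0, 0, 0]
    - [0, 0, 0]
    - [0, 0, 0]
    - [0, 0, 0]
    - [0, 0, 0]
    - [0, 0, 0]
    - [0, 0, 0]
    - [0, 0, 0]
  hand: [0, 0, 0, 0, 0, 0, 0, 0, 0, 0]

```text
time_s: 15.25
position: [0.6052, 0.1127, 0.0721]
tool_rot: [[1.0, -0.001, 0.0], [-0.001, -1.0, 0.0], [0.0, -0.0, -1.0]]
ft_force: [-0.2, 1.3, -1.4]
grip_width: 0.0213
gripper_force: 63.5
```

Call:
drive_tool:
  offset:
    - [0, -0.25, 0]
    - [0, -0.25, 0]
    - [0, -0.25, 0]
    - [0, -0.25, 0]
    - [0, -0.25, 0]
    - [0, -0.25, 0]
    - [0, -0.25, 0]
    - [0, 0, 0]
    - [0, 0, 0]
    - [0, 0, 0]
  turn:
    - [0, 0, 0]
    - [0, 0, 0]
    - [0, 0, 0]
    - [0, 0, 0]
    - [0, 0, 0]
    - [0, 0, 0]
    - [0, 0, 0]
    - [0, 0, 0]
    - [0, 0, 0]
    - [0, 0, 0]
  hand: [0, 0, 0, 0, 0, 0, 0, 0, 0, 0]

```text
time_s: 16.5
position: [0.6055, 0.1825, 0.0733]
tool_rot: [[1.0, -0.001, 0.001], [-0.001, -1.0, 0.001], [0.001, -0.001, -1.0]]
ft_force: [-1.4, 1.0, 6.6]
grip_width: 0.0216
gripper_force: 64.7
```

Call:
drive_tool:
  offset:
    - [0, 0, -0.4]
    - [0, 0, -0.5]
    - [0, 0.4, -0.3]
    - [0, 0.7, 0]
    - [-0.1, 0.9, 0]
    - [-0.2, 0.9, 0]
    - [-0.3, 0.9, 0]
    - [-0.3, 0.9, 0]
    - [-0.3, 0.9, 0]
    - [-0.2, 0.9, 0]
  turn:
    - [0, 0, 0]
    - [0, 0, 0]
    - [0, 0, 0]
    - [0, 0, 0]
    - [0, 0, 0]
    - [0, 0, 0]
    - [0, 0, 0]
    - [0, 0, 0]
    - [0, 0, 0]
    - [0, 0, 0]
  hand: [0, 0, 0, 0, 0, 0, 0, 0, 0, 0]

```text
time_s: 17.75
position: [0.548, -0.0799, 0.1204]
tool_rot: [[1.0, -0.002, -0.0], [-0.002, -1.0, -0.0], [-0.0, 0.0, -1.0]]
ft_force: [0.7, -0.0, -1.2]
grip_width: 0.0211
gripper_force: 63.5
```

```bash
python3 - <<'E'
from h import *
b=get_image('side')[150:310,160:330]
a=get_image('top')[150:250,180:330]
cv2.imwrite('pics/p2.png',np.hstack([cv2.resize(a,(420,360)),cv2.resize(b,(380,360))]))
E
```

```text
(no output)
```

View pics/p2.png

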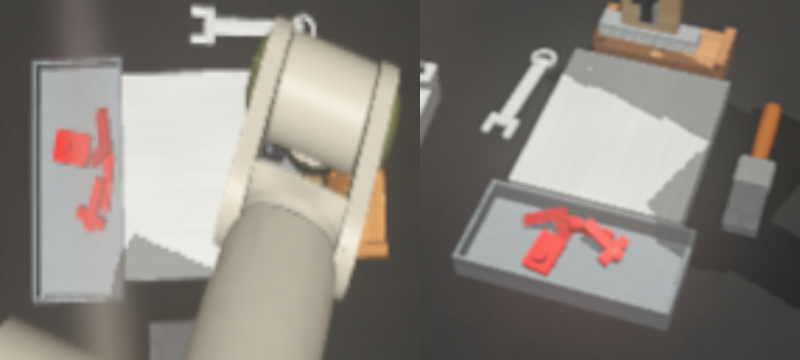

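```bash
python3 - <<'E'
from h import *
b=get_image('side');c=camera_info('side')
cv2.imwrite('pics/p3.png',np.hstack([cv2.resize(b[225:300,170:290],(480,300),interpolation=2),cv2.resize(b[130:190,230:310],(320,300),interpolation=2)]))
E
```

```text
(no output)
```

View pics/p3.png

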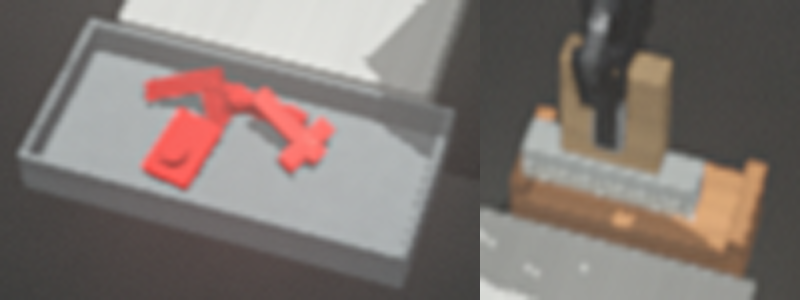

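All four chips are lying low inside the tray. The scraper is still upright in the gripper, so I'll put it back on the rest.

Call:
drive_tool:
  offset:
    - [0, 0.4, 0]
    - [0, 0.5, 0]
    - [0, 0.5, 0]
    - [0, 0.3, 0]
    - [0, 0, 0.4]
    - [0, 0, 0.4]
    - [0, 0, 0.3]
    - [0, 0, 0]
    - [0, 0, 0]
    - [0, 0, 0]
  turn:
    - [0, 0, 0]
    - [0, 0, 0]
    - [0, 0, 0]
    - [0, 0, 0]
    - [0, 0, 0]
    - [0, 0, 0]
    - [0, 0, 0]
    - [0, 0, 0]
    - [0, 0, 0]
    - [0, 0, 0]
  hand: [0, 0, 0, 0, 0, 0, 0, 0, 0, 0]

```text
time_s: 19.15
position: [0.5492, -0.146, 0.0767]
tool_rot: [[1.0, -0.001, 0.001], [-0.001, -1.0, -0.001], [0.001, 0.001, -1.0]]
ft_force: [0.2, 0.7, -2.9]
grip_width: 0.021
gripper_force: 63.5
```

Call:
drive_tool:
  offset:
    - [-0.05, 0, 0.1]
    - [0, 0, 0.08]
    - [0, 0, 0.05]
    - [0, 0, 0.02]
    - [0, 0, 0.02]
    - [0, 0, 0]
    - [0, 0, 0]
    - [0, 0, 0]
    - [0, 0, 0]
    - [0, 0, 0]
  turn:
    - [0, 0, 0]
    - [0, 0, 0]
    - [0, 0, 0]
    - [0, 0, 0]
    - [0, 0, 0]
    - [0, 0, 0]
    - [0, 0, 0]
    - [0, 0, 0]
    - [0, 0, 0]
    - [0, 0, 0]
  hand: [0, 0, 0, 0, 0, 0, 0, 0, 0, 0]

```text
time_s: 20.4
position: [0.5469, -0.146, 0.0653]
tool_rot: [[1.0, -0.001, 0.0], [-0.001, -1.0, -0.0], [0.0, 0.0, -1.0]]
ft_force: [0.3, -0.3, -1.5]
grip_width: 0.0213
gripper_force: 63.5
```

Call:
drive_tool:
  offset:
    - [0, 0, 0.02]
    - [0, 0, 0]
    - [0, 0, 0]
    - [0, 0, 0]
    - [0, 0, 0]
    - [0, 0, 0]
    - [0, 0, 0]
    - [0, 0, 0]
    - [0, 0, 0]
    - [0, 0, 0]
  turn:
    - [0, 0, 0]
    - [0, 0, 0]
    - [0, 0, 0]
    - [0, 0, 0]
    - [0, 0, 0]
    - [0, 0, 0]
    - [0, 0, 0]
    - [0, 0, 0]
    - [0, 0, 0]
    - [0, 0, 0]
  hand: [0, 0, 0.3, 0.4, 0.5, 0.6, 0.7, 0.8, 0.9, 0.9]

```text
time_s: 21.65
position: [0.5469, -0.1459, 0.0645]
tool_rot: [[1.0, -0.001, -0.0], [-0.001, -1.0, 0.0], [-0.0, -0.0, -1.0]]
ft_force: [0.3, 0.5, 0.3]
grip_width: 0.0768
gripper_force: 0.0
```

Call:
drive_tool:
  offset:
    - [0, 0, -0.3]
    - [0, 0, -0.5]
    - [0, 0, -0.7]
    - [0, 0, -0.7]
    - [0, 0, -0.7]
    - [0, 0, -0.7]
    - [0, 0, -0.5]
    - [0, 0, -0.3]
    - [0, 0, 0]
    - [0, 0, 0]
  turn:
    - [0, 0, 0]
    - [0, 0, 0]
    - [0, 0, 0]
    - [0, 0, 0]
    - [0, 0, 0]
    - [0, 0, 0]
    - [0, 0, 0]
    - [0, 0, 0]
    - [0, 0, 0]
    - [0, 0, 0]
  hand: [0.9, 0.9, 0.9, 0.9, 0.9, 0.9, 0.9, 0.9, 0.9, 0.9]

```text
time_s: 22.9
position: [0.5466, -0.1458, 0.2397]
tool_rot: [[1.0, -0.001, -0.001], [-0.001, -1.0, 0.001], [-0.001, -0.001, -1.0]]
ft_force: [0.4, -0.6, -0.6]
grip_width: 0.0767
gripper_force: 0.0
```

```bash
python3 - <<'E'
from h import *
w=get_image('wrist');b=get_image('side')
cv2.imwrite('pics/p4.png',np.hstack([cv2.resize(w,(480,360)),cv2.resize(b[130:290,170:310],(315,360),interpolation=2)]))
E
```

```text
(no output)
```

View pics/p4.png

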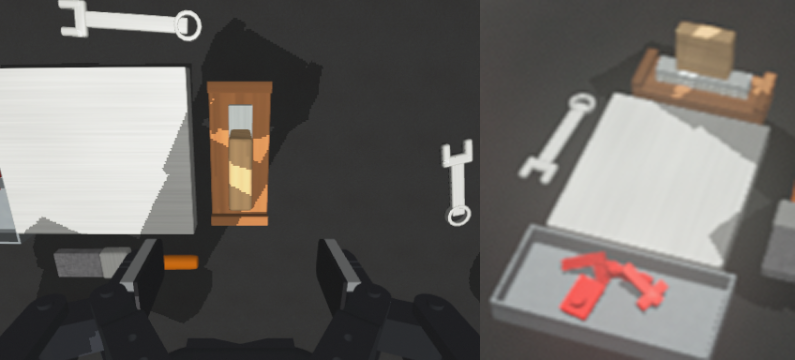

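The scraper stands upright and centred on the rest, the plate is clear, all four chips are in the tray, and the gripper is well clear.

```bash
python3 -c "
from rig import env
print(env.close_job())"
```

```text
the job is handed in; nothing more can be done
None
```

The job is handed in: all four chips are in the tray, the scraper stands upright on its rest and is released, and the brush and wrench were untouched in the last images; the hand-in returned no verdict.

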